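Hang the eye plate on the order carrier and send it to the hand-over station

ROBOT

A 6-joint arm with a two-finger parallel gripper is mounted at the origin on the work surface. World frame = base frame: x ahead of the robot, y to its left, z up, the work surface at z = 0. Lengths are in m, angles in rad, forces in N, time in s.
With the tool pointing down it reaches from about 0.375 to 0.925 m from the base axis. Payload 5.7 kg.
Tool frame: the origin (TCP) lies midway between the tips of the shut fingers; the grasp point (between the pads) lies 19 mm behind it; z points along the fingers, y is the line along which they close (so a half turn about z gives the same grasp; the last joint's range is limited). The gripper opens to 88 mm and grips with 3 to 60 N. Pads are 20 mm wide; open, the fingers measure 115 mm over their backs; the gripper's body (75 mm by 178 mm) begins 61 mm behind the grasp point.
Start: joints at [-1.314, 0.359, 1.51, -0, 1.272, -0.115], TCP at [0.218, -0.559, 0.223] pointing down, gripper open.
Joint ranges: [-2.97, 2.97], [-1.01, 2.36], [0.21, 2.38], [-0.96, 4.11], [0.2, 2.71], [-2.98, 2.98]. Speed limits (rad/s): [2.39, 2.39, 3.14, 3.14, 3.14, 3.14].

INTERFACE

Orientations are given as a unit quaternion [w, x, y, z].
In Python, from plant import read_state, capture, finish_job, recognise, regions_of, pinpoint gives the robot as it stands. The module is installed in compiled form; this text tells all that it offers.
- The arm moves only by the tool move_arm, never from a script. Its argument "targets" is a list of rows, each a list of 6 numbers: the shift along the tool's x, y, z in m, then the turn, a rotation vector about the tool's x, y, z in degrees. In form: [[tx, ty, tz, rx, ry, rz], ...]. A call has 1 to 8 rows; each row shifts and turns the commanded pose from where the row before left it, along the tool's axes as they then stand; what a row does not reach is not made up. A row lasts 1/10 s, in which the tool goes at most 50 mm and 8.59 degrees, less where a joint would pass 70% of its speed; a pose out of reach is approached as far as the arm can. A call is refused whole if a number of a shift passes 0.05 or a number of a turn 8.59, either way. A call with a gripper value outside its range is refused whole. "grip" is the opening, from 0 (shut) to 1 (fully open), set as the call begins (left out, the last holds). The fingers move at their own pace and stop on an object; the grip force is fixed at half the most. Time passes only in rows, so rows that do not move let the fingers close. It gives the time, the measured TCP pose, the force, the opening and the grip force at its end, in the units of the state.
- read_state(): the state, without advancing time (a new reading comes with each control period).
- capture(name): name is "scene" or "top" or "wrist"; returns a dict with "frame" (480x640x3 uint8, blue, green, red), "K" (3x3 intrinsics, pixels), "R" (3x3) and "t" (3): a world point X has camera coordinates R X + t. Camera axes: x right, y down, z forward; pixel columns grow to the right and rows downward; lengths in m; the calibration is good to about 2 mm. A picture is of the moment at which its call begins. There is no depth.
- finish_job(): hands the job in; it is judged then, once.
Trained networks look in a picture, given as the dict that the camera call returned (one of the last four; its "shot" number tells which), for a name from the list of things; names that differ only in an ending like _2 or _b are one class to them, and where a whole thing is asked for, a point or a joint stands for the part that bears it (a point fixed in the world has none). Each returns a list of dicts, best first, with "confidence" (0 to 1); they miss things now and then, are a little off and sometimes report something else, mostly with a low value. They report only what shows in the picture. A call takes as long as a camera call. They do not tell look-alikes from the thing itself.
- recognise(picture, label): "xy" ([column, row] in pixels, amid what is visible of it).
- regions_of(picture, label): "pixels" (480x640 bool, what is visible of it) and "xy" ([column, row] in pixels, amid what is visible of it).
- pinpoint(picture, label): "xy" ([column, row] in pixels: a listed point, or the origin of a listed thing).
The state is a dict: "clock": time; "joints": joint angles; "qd": joint speeds; "joint_efforts": joint torques, N m; "ee_pos": TCP position; "tool_rot": TCP orientation; "wrist_force": force on the tool from outside, world axes, zero at the start; "ft_torque": the same for the moment, N m; "finger_gap": finger opening in m; "gripper_force": force on a finger pad.
Only numpy, scipy, OpenCV 4.12 (cv2) and the standard library are available. Lean on these libraries where they do the work, as an engineer would, in place of code of your own. Each camera call takes 0.05 s, during which the arm holds its last target. There are 200 camera calls.

TASK

One of the three metal plates standing in the slotted stand has a large round eye: lift it out and hang it by that eye on the peg of the carrier, then let go of it. Then push the carrier along its slide, past the spring catch, until it is fully home at the far (left-hand) end stop with the plate still hanging on the peg, and let go of the carrier. Leave the other two plates in the stand and do not disturb the mug or the small carton.

Things in the scene. Friction and masses are not known exactly. Their poses are not given: they have to be found in the camera images.
- stand: Fixed plywood stand, 80 mm (x) by 264 mm (y), 52 mm high, with three slots in a row for upright plates; origin: centre of its underside. Slots at y = -88, 0, +88 mm in its frame, running along its y, 11 mm wide (x), 68 mm long (y), 40 mm deep, floors 12 mm above the origin. Its place and yaw vary, and so does which plate is in which slot.
- eye_plate: Flat aluminium plate with the eye, upright in a slot: 8 mm thick (its x), 64 mm wide (y), 160 mm high (z), 0.15 to 0.3 kg. Origin: centre of its lower edge. A round through eye 32 mm in diameter (axis along x) is centred 114 mm above the origin, 46 mm below the top edge: 30 mm of metal above it to grip by. In the slot its axes are the stand's, give or take the slot's play.
- eye (a point): Centre of the eye of the eye plate; axes as the plate's.
- blank_plate: Bystander: plain aluminium plate of the same size (8 x 64 x 160 mm) without an eye, upright in another slot. Origin: centre of its lower edge.
- stepped_plate: Bystander: aluminium plate 8 x 64 mm, 95 mm high, with a narrower 26 mm wide tongue above, 143 mm high in all, no eye, upright in another slot. Origin: centre of its lower edge.
- slide: Fixed slide of two aluminium bars, 390 mm long along its y, with grey stop blocks 46 mm high at both ends. Origin: centre of its underside. Its +y end is to the robot's left; place and yaw vary. On it runs the carrier: an aluminium deck 180 mm (x) by 114 mm (y), top 50 mm above the table, with an upright grey post (22 x 30 mm) bearing the peg and, behind the post (+x), the push handle.
- carrier (a joint): Travel of the carrier along the slide's +y axis, m: 0 = at the right-hand stop, 0.200 = home at the left-hand (+y) stop. Starts between 0 and 0.06, drags with about 2 N, stays where it is left. From about 0.18 a sprung catch takes about 4 N more to pass, then holds the carrier at the stop.
- peg (a point): Point on the peg's axis where the plate should hang, 200 mm above the table; axes as the slide's. Steel bar 10 mm in diameter, level, pointing to -x from the post, whose face is 30 mm to +x and top 5 mm above the axis. Straight to 30 mm to -x, then an upturned tip ending 42 mm to -x, its top 12 mm above the axis. A plate hanging there has its eye centre 11 mm below the axis, clear of the deck.
- handle (a point): Centre of the top face of the carrier's push handle: upright black round grip, 30 mm in diameter, 45 mm high, its top 195 mm above the table, on a 16 mm rod. It lies 100 mm to +x of peg, with the post between them; axes as the slide's.
- mug: Bystander: white mug, 80 mm wide, 95 mm high, with a handle. Origin: centre of its underside.
- carton: Bystander: small cardboard carton 80 x 60 x 50 mm. Origin: centre of its underside.
Things that resemble listed ones, but are neither listed nor needed, are in the scene too. Leave any orange or yellow look-alike of the eye_plate alone.

How it is judged:
By the outcome, as a careful person would: the job done as asked, in the order asked, and still so for the second after the job is handed in, with the robot touching nothing.
It also fails if it takes over 72 s, if anything falls off the work surface, if the arm or the gripper's body presses on something with over 40 N, if the wrist force passes 120 N, or if a joint passes its speed limit or range.

## Working session

There is one attempt and no reset: what is moved stays moved. The work goes in short steps, Python scripts to look and compute and a tool call to move; the robot and the scene stay as the last step left them, time stands still between calls to the robot, and variables do not carry over. Pictures are saved under pics/ and viewed, at most 13 in all, crops included, and the job is handed in when it is done.

Besides the shell and the picture viewer there is one more tool, called after "Call:" by a JSON object that holds its "op" and its "data", one argument or row to a line. move_arm: Moves the arm, as the interface text tells. Its arguments: {"type":"object","properties":{"targets":{"type":"array","items":{"type":"array","items":{"type":"number"}}},"grip":{"type":"number"}},"required":["targets"]}

```bash
mkdir -p pics; python3 - <<'E'
from plant import *
import cv2,numpy as np
s=read_state();print(s['clock'],s['ee_pos'],s['tool_rot'],s['finger_gap'])
a=capture('scene');b=capture('top')
cv2.imwrite('pics/scene.png',a['frame']);cv2.imwrite('pics/top.png',b['frame'])
for n,c in (('scene',a),('top',b)):
    print(n,c['K'].tolist(),(-c['R'].T@c['t']).round(3))
    for l in ['stand','eye_plate','eye','blank_plate','stepped_plate','slide','peg','handle','mug','carton']:
        print(l,[(np.round(d['xy']).tolist(),round(d['confidence'],2)) for d in pinpoint(c,l)][:4])
E
```

```text
0.0 [ 0.21777603 -0.55833265  0.22183496] [-9.00827060e-04  9.82772043e-01  1.84819625e-01 -7.36091583e-05] 0.08759967648629403
scene [[496.756778886254, 0.0, 319.0760108050235], [0.0, 496.756778886254, 242.0954772368117], [0.0, 0.0, 1.0]] [ 0.936 -0.529  1.049]
stand [([223.0, 369.0], 0.7)]
eye_plate [([241.0, 330.0], 0.72), ([187.0, 333.0], 0.71), ([254.0, 279.0], 0.67)]
eye [([172.0, 309.0], 0.76), ([237.0, 310.0], 0.68), ([254.0, 253.0], 0.68)]
blank_plate [([223.0, 368.0], 0.94)]
stepped_plate [([203.0, 404.0], 0.62)]
slide [([343.0, 256.0], 0.77)]
peg [([324.0, 210.0], 0.79), ([224.0, 370.0], 0.72)]
handle [([366.0, 236.0], 0.96), ([327.0, 211.0], 0.44)]
mug [([394.0, 164.0], 0.63)]
carton [([337.0, 392.0], 0.67), ([223.0, 369.0], 0.4)]
top [[572.3193505270567, 0.0, 325.90491944093424], [0.0, 572.3193505270567, 232.34841239469156], [0.0, 0.0, 1.0]] [0.451 0.061 1.521]
stand [([447.0, 253.0], 0.66)]
eye_plate [([443.0, 307.0], 0.75), ([364.0, 292.0], 0.61)]
eye [([459.0, 313.0], 0.92), ([480.0, 245.0], 0.69), ([365.0, 294.0], 0.65), ([426.0, 259.0], 0.6)]
blank_plate [([449.0, 253.0], 0.54)]
stepped_plate [([483.0, 246.0], 0.54)]
slide [([293.0, 236.0], 0.93)]
peg [([309.0, 239.0], 0.56)]
handle []
mug [([160.0, 262.0], 0.64)]
carton [([408.0, 169.0], 0.97)]
```

View pics/scene.png

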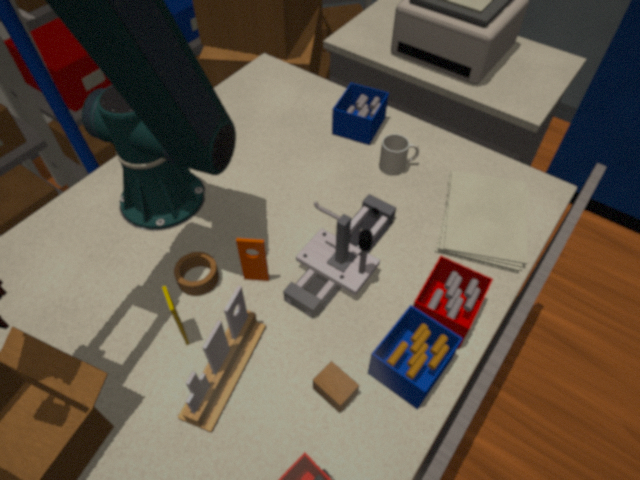

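View pics/top.png

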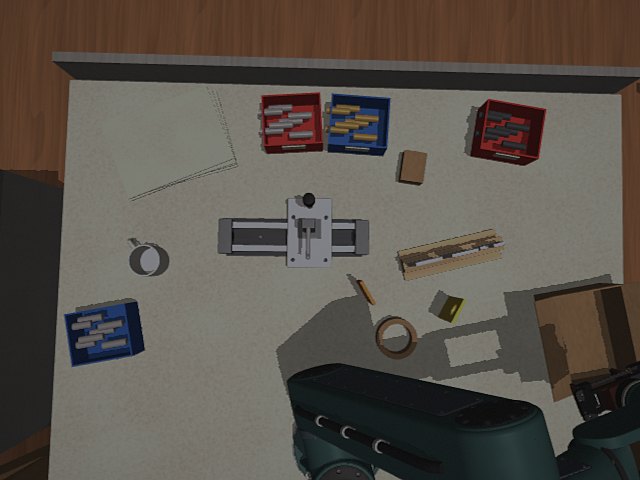

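The scene picture shows these candidates for the eye plate: orange plate (253,258), yellow plate (175,315), and the grey plate with a hole at the left (+y) end of the stand (237,310). The stand also holds the blank (216,348) and stepped (195,385) plates. I choose the grey one at (237,310), and check it in a crop while measuring poses.

```bash
cat > h.py <<'E'
from plant import *
import cv2,numpy as np
from scipy.spatial.transform import Rotation as Ro
def proj(c,X):
    X=np.atleast_2d(X); p=(c['R']@X.T).T+c['t']; p=p@c['K'].T; return p[:,:2]/p[:,2:]
def ray(c,uv):
    d=c['R'].T@np.linalg.inv(c['K'])@np.array([uv[0],uv[1],1.]); o=-c['R'].T@c['t']; return o,d/np.linalg.norm(d)
def onz(c,uv,z):
    o,d=ray(c,uv); return o+d*(z-o[2])/d[2]
def tri(obs):
    A=0;b=0
    for c,uv in obs:
        o,d=ray(c,uv);P=np.eye(3)-np.outer(d,d);A=A+P;b=b+P@o
    return np.linalg.solve(A,b)
def Rtool():
    q=read_state()['tool_rot'];return Ro.from_quat([q[1],q[2],q[3],q[0]])
E
python3 - <<'E'
from h import *
a=capture('scene');b=capture('top')
cv2.imwrite('pics/crop1.png',cv2.resize(a['frame'][180:440,150:400],None,fx=2.2,fy=2.2,interpolation=cv2.INTER_CUBIC))
t=b['frame']
cv2.imwrite('pics/crop2.png',np.vstack([cv2.resize(t[185:275,210:380],(800,424),interpolation=cv2.INTER_CUBIC)]))
for l in ['stand','slide','carrier','eye_plate']:
    for c in (a,b):
        for r in regions_of(c,l)[:3]:
            m=r['pixels'].astype(np.uint8);print(l,c is b,round(r['confidence'],2),m.sum(),np.round(r['xy']),cv2.minAreaRect(cv2.findNonZero(m)))
def show(l,ua,ub): print(l,tri([(a,ua),(b,ub)]).round(4))
show('eye',(237,310),(426,259)); show('peg',(324,210),(309,239)); 
print('handle',onz(a,(366,236),.195),onz(b,(309,200),.195))
E
```

```text
stand False 0.59 3353 [228. 377.] ((224.72203063964844, 371.4515380859375), (39.18983840942383, 131.52291870117188), 29.96218490600586)
stand False 0.56 3646 [340. 259.] ((338.4408874511719, 247.7005157470703), (85.73711395263672, 65.35489654541016), 30.465545654296875)
stand True 0.61 2742 [447. 249.] ((450.8375549316406, 254.58380126953125), (32.820335388183594, 105.45158386230469), 77.96940612792969)
slide False 0.67 6700 [339. 255.] ((339.1929931640625, 255.68829345703125), (80.61827850341797, 134.3870849609375), 19.3845157623291)
slide True 0.64 7150 [299. 233.] ((292.5, 230.0), (74.0, 151.0), 90.0)
carrier False 0.61 3560 [339. 257.] ((338.3031005859375, 248.05181884765625), (85.6580810546875, 64.42351531982422), 30.25643539428711)
carrier True 0.57 3159 [306. 230.] ((308.9999694824219, 230.5), (43.99999237060547, 74.99998474121094), 0.0)
eye_plate False 0.83 283 [176. 312.] ((175.5473175048828, 315.6863708496094), (61.84464645385742, 5.602461338043213), 67.61986541748047)
eye_plate False 0.69 759 [234. 309.] ((235.8196563720703, 312.6432800292969), (50.83308792114258, 22.14612579345703), 78.11134338378906)
eye_plate True 0.82 467 [447. 309.] ((451.7000732421875, 308.1000061035156), (18.335756301879883, 27.280029296875), 26.56505012512207)
eye_plate True 0.65 162 [367. 291.] ((365.1959228515625, 292.4256591796875), (28.697114944458008, 6.706390380859375), 62.10273361206055)
eye_plate True 0.42 182 [423. 266.] ((424.110107421875, 261.3669738769531), (6.704784870147705, 32.9492301940918), 73.3007583618164)
eye [ 0.4826 -0.1977  0.1249]
peg [0.5152 0.0837 0.2107]
handle [0.62053999 0.08247135 0.195     ] [0.61289785 0.09111772 0.195     ]
```

View pics/crop1.png

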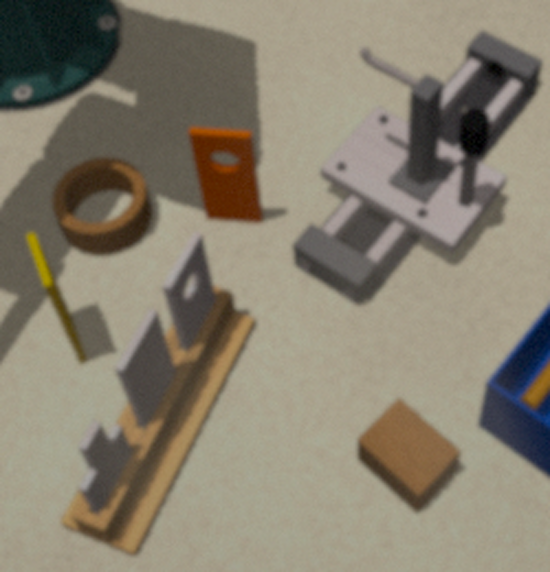

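View pics/crop2.png

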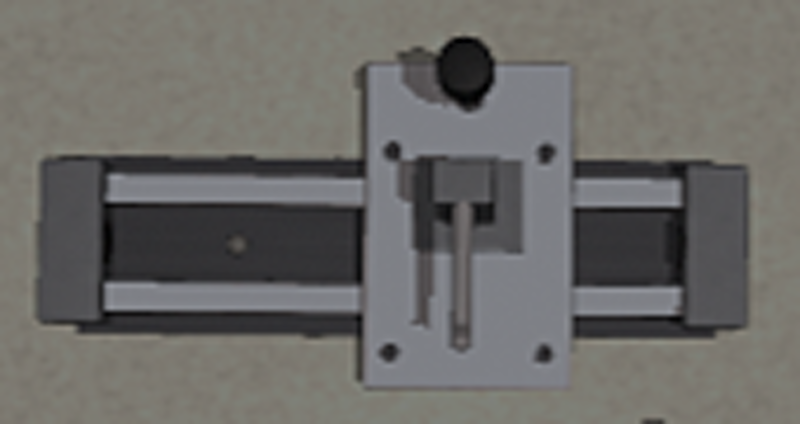

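Crop1 confirms it: the grey plate at the left end of the stand has the round eye (crop 188,288), while the orange and yellow plates are separate look-alikes. Crop2 shows the handle top (467,66), post top (466,180), peg tip (460,345) and the block corners.

```bash
python3 - <<'E'
from h import *
from scipy.optimize import least_squares
b=capture('top');a=capture('scene')
print(b['R'].round(3).tolist())
P=lambda u,v:np.array([210+u/4.706,185+v/4.711])
for n,uv,z in [('h',(467,66),.195),('post',(466,180),.205),('tip',(460,345),.212),('BL',(42,160),.046),('bl',(38,320),.046),('BR',(748,166),.046),('br',(746,328),.046)]:
    print(n,onz(b,P(*uv),z).round(4))
# handle from scene: crop1 (474,120) blob top approx
# plate top edge region in top
for r in regions_of(b,'eye_plate')[:3]:
    m=cv2.findNonZero(r['pixels'].astype(np.uint8)); print(cv2.boxPoints(cv2.minAreaRect(m)).round(1).tolist())
for r in regions_of(b,'stand')[:1]:
    print([onz(b,p,.03).round(3).tolist() for p in cv2.boxPoints(cv2.minAreaRect(cv2.findNonZero(r['pixels'].astype(np.uint8))))])
cv2.imwrite('pics/crop3.png',cv2.resize(b['frame'][215:290,385:515],(800,462),interpolation=cv2.INTER_CUBIC))
E
```

```text
[[0.024, -1.0, 0.01], [-0.998, -0.025, -0.065], [0.065, -0.009, -0.998]]
h [0.6152 0.0906 0.195 ]
post [0.5578 0.0894 0.205 ]
tip [0.4769 0.0901 0.212 ]
BL [0.5759 0.3257 0.046 ]
bl [0.4882 0.3247 0.046 ]
BR [ 0.5823 -0.062   0.046 ]
br [ 0.4933 -0.0626  0.046 ]
[[437.20001220703125, 316.6000061035156], [449.6000061035156, 291.79998779296875], [466.0, 300.0], [453.6000061035156, 324.79998779296875]]
[[407.3999938964844, 262.6000061035156], [439.29998779296875, 255.10000610351562], [440.5, 260.0], [408.6000061035156, 267.5]]
[[354.5, 280.8999938964844], [361.1000061035156, 277.1000061035156], [376.0, 303.29998779296875], [369.3999938964844, 307.0]]
[[0.507, -0.135, 0.03], [0.578, -0.402, 0.03], [0.497, -0.422, 0.03], [0.426, -0.156, 0.03]]
```

View pics/crop3.png

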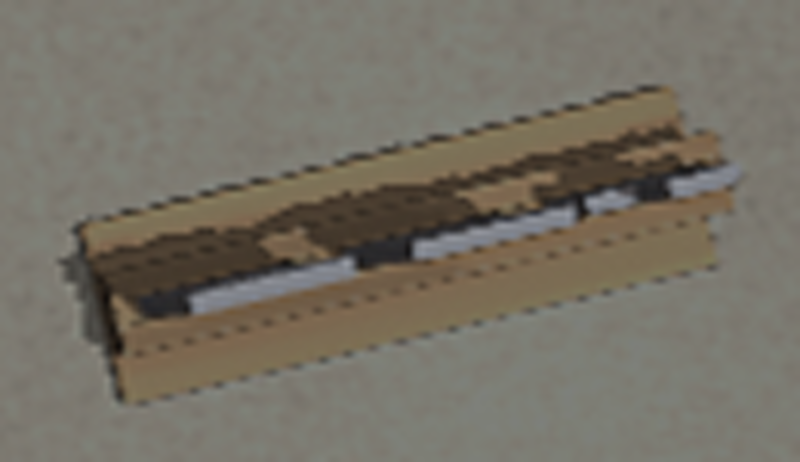

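The top crop shows the eye plate's top edge from (188,303) to (355,265), with the stand yawed about 14°. First I rotate the tool and lift.

Call:
{"op": "move_arm", "data": {
  "targets": [
    [0, 0, -0.01, 0, 0, -8.5],
    [0, 0, -0.01, 0, 0, -8.5],
    [0, 0, -0.01, 0, 0, -8.5],
    [0, 0, -0.01, 0, 0, -8.5],
    [0, 0, -0.01, 0, 0, -8.5],
    [0, 0, -0.01, 0, 0, -8.5],
    [0, 0, 0, 0, 0, -8.5],
    [0, 0, 0, 0, 0, -8.5]
  ],
  "grip": 1
}}

```text
clock: 2.6
ee_pos: [0.218, -0.5592, 0.2831]
tool_rot: [0.0, 0.709, 0.705, -0.0]
wrist_force: [-0.2, -0.2, -0.6]
finger_gap: 0.0878
gripper_force: 0.0
```

Call:
{"op": "move_arm", "data": {
  "targets": [
    [0, 0, 0, 0, 0, -7.5],
    [0, 0, 0, 0, 0, -7.5],
    [0, 0, 0, 0, 0, 0]
  ]
}}

```text
clock: 2.9
ee_pos: [0.218, -0.5589, 0.2826]
tool_rot: [-0.0, 0.613, 0.79, 0.0]
wrist_force: [0.3, 0.4, -0.8]
finger_gap: 0.0876
gripper_force: 0.0
```

```bash
cat >> h.py <<'E'
def go(target,yaw_deg):
    """print tool-frame shift and z-turn to TCP target with tool x yaw"""
    s=read_state();R=Rtool();v=R.inv().apply(np.array(target)-s['ee_pos'])
    x=R.apply([1,0,0]);y=np.degrees(np.arctan2(x[1],x[0]));z=R.apply([0,0,1])
    print('clock',round(s['clock'],2),'pos',s['ee_pos'].round(4),'yaw',y.round(2),'toolz',z.round(4),'shift mm',(v*1000).round(1),'turn z',round(-(yaw_deg-y),2),'F',np.round(s['wrist_force'],1))
E
python3 - <<'E'
from h import *
b=capture('top')
p=onz(b,(429.2,261.1),.172);print(p)
go([p[0],p[1],.26],104.4)
E
```

```text
[ 0.4778765  -0.19557481  0.172     ]
clock 2.95 pos [ 0.2179 -0.5589  0.2826] yaw 104.14 toolz [-0.e+00  1.e-04 -1.e+00] shift mm [288.9 340.8  22.7] turn z -0.26 F [-0.4 -0.6 -0.8]
```

Call:
{"op": "move_arm", "data": {
  "targets": [
    [0.03, 0.035, 0, 0, 0, 0],
    [0.03, 0.035, 0, 0, 0, 0],
    [0.03, 0.035, 0, 0, 0, 0],
    [0.03, 0.035, 0, 0, 0, 0],
    [0.03, 0.035, 0, 0, 0, 0],
    [0.03, 0.035, 0, 0, 0, 0],
    [0.03, 0.035, 0, 0, 0, 0],
    [0.03, 0.035, 0, 0, 0, 0]
  ]
}}

```text
clock: 3.75
ee_pos: [0.4308, -0.2556, 0.2829]
tool_rot: [0.0, 0.615, 0.788, 0.0]
wrist_force: [0.6, -0.7, -0.3]
finger_gap: 0.0878
gripper_force: 0.0
```

Call:
{"op": "move_arm", "data": {
  "targets": [
    [0.03, 0.035, 0, 0, 0, 0],
    [0.02, 0.025, 0, 0, 0, 0],
    [0, 0, 0, 0, 0, 0],
    [0, 0, 0, 0, 0, 0]
  ]
}}

```text
clock: 4.15
ee_pos: [0.4759, -0.1936, 0.2827]
tool_rot: [-0.0, 0.614, 0.79, -0.0]
wrist_force: [0.3, 0.2, 0.2]
finger_gap: 0.0878
gripper_force: 0.0
```

```bash
python3 - <<'E'
from h import *
b=capture('wrist');cv2.imwrite('pics/w1.png',b['frame'])
go([.4779,-.1956,.26],104.4)
print((-b['R'].T@b['t']).round(3),b['R'].round(3).tolist())
th=np.radians(104.4);d=np.array([np.cos(th),np.sin(th),0])
print(proj(b,[np.array([.4779,-.1956,.172])+d*k for k in(-.032,0,.032)]).round(1))
E
```

```text
clock 4.2 pos [ 0.4755 -0.1943  0.2826] yaw 104.23 toolz [-5.e-04 -4.e-04 -1.e+00] shift mm [-1.8  2.  22.6] turn z -0.17 F [ 0.6 -0.   0.2]
[ 0.458 -0.121  0.444] [[0.969, 0.246, -0.001], [0.237, -0.933, 0.271], [0.066, -0.263, -0.963]]
[[330.  269.5]
 [329.9 232.6]
 [329.8 193.5]]
```

View pics/w1.png

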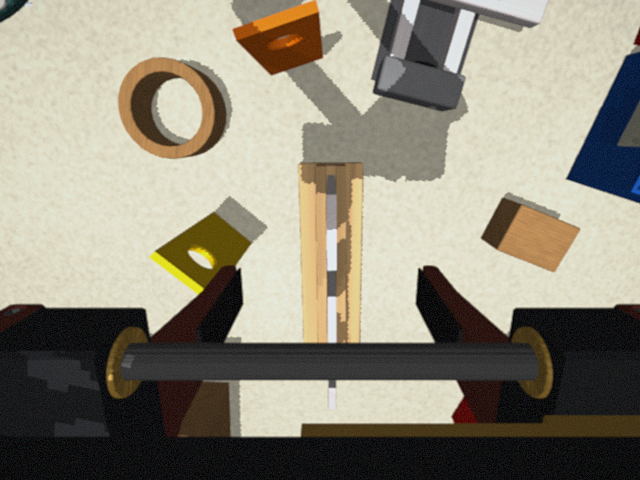

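The wrist picture shows the eye plate's top edge at about column 332, ending at row 270, between the fingers at (242,270) and (417,268). It matches the prediction to within 2 px. Now I descend.

Call:
{"op": "move_arm", "data": {
  "targets": [
    [-0.001, 0.0015, 0.02, 0, 0, 0],
    [-0.001, 0.001, 0.03, 0, 0, 0],
    [0, 0, 0.03, 0, 0, 0],
    [0, 0, 0.03, 0, 0, 0],
    [0, 0, 0.02, 0, 0, 0],
    [0, 0, 0.0085, 0, 0, 0],
    [0, 0, 0, 0, 0, 0]
  ]
}}

```text
clock: 4.9
ee_pos: [0.4775, -0.1959, 0.1433]
tool_rot: [-0.001, 0.614, 0.789, -0.0]
wrist_force: [-0.4, -0.1, 0.3]
finger_gap: 0.0876
gripper_force: 0.0
```

Call:
{"op": "move_arm", "data": {
  "targets": [
    [0, 0, 0, 0, 0, 0],
    [0, 0, 0, 0, 0, 0],
    [0, 0, 0, 0, 0, 0],
    [0, 0, 0, 0, 0, 0],
    [0, 0, 0, 0, 0, 0],
    [0, 0, 0, 0, 0, 0],
    [0, 0, 0, 0, 0, 0],
    [0, 0, 0, 0, 0, 0]
  ],
  "grip": 0
}}

```text
clock: 5.7
ee_pos: [0.4787, -0.1952, 0.1441]
tool_rot: [-0.0, 0.614, 0.79, 0.0]
wrist_force: [0.2, -0.6, -0.1]
finger_gap: 0.027
gripper_force: 0.0
```

Call:
{"op": "move_arm", "data": {
  "targets": [
    [0, 0, 0, 0, 0, 0],
    [0, 0, 0, 0, 0, 0],
    [0, 0, 0, 0, 0, 0],
    [0, 0, 0, 0, 0, 0],
    [0, 0, 0, 0, 0, 0]
  ]
}}

```text
clock: 6.2
ee_pos: [0.4786, -0.1953, 0.1441]
tool_rot: [-0.0, 0.614, 0.79, 0.0]
wrist_force: [-0.2, -0.6, -0.6]
finger_gap: 0.0077
gripper_force: 30.0
```

Gripped (gap 7.7 mm, 30 N). Lifting.

Call:
{"op": "move_arm", "data": {
  "targets": [
    [0, 0, -0.01, 0, 0, 0],
    [0, 0, -0.02, 0, 0, 0],
    [0, 0, -0.02, 0, 0, 0],
    [0, 0, -0.025, 0, 0, 0],
    [0, 0, -0.025, 0, 0, 0],
    [0, 0, -0.025, 0, 0, 0],
    [0, 0, -0.025, 0, 0, 0],
    [0, 0, -0.02, 0, 0, 0]
  ]
}}

```text
clock: 7.0
ee_pos: [0.4787, -0.1952, 0.3161]
tool_rot: [0.001, 0.614, 0.79, 0.0]
wrist_force: [0.5, 0.4, -2.7]
finger_gap: 0.0079
gripper_force: 30.0
```

```bash
python3 - <<'E'
from h import *
b=capture('top');a=capture('scene')
go([.43,.0885,.314],90.85)
print('orange',[onz(b,p,z).round(3).tolist() for p,z in (((357.8,279),.16),((372.7,305),.16),((365,292),0.16))])
for c,n in((a,'s'),(b,'t')):
  for l in('eye','eye_plate'): print(n,l,[(d['xy'],d['confidence']) for d in pinpoint(c,l)])
R=Rtool();p=read_state()['ee_pos'];e=p+R.apply([0,0,.018]);print(e,proj(a,e),proj(b,e))
E
```

```text
clock 7.1 pos [ 0.4801 -0.1961  0.3174] yaw 104.3 toolz [ 0.0051 -0.0027 -1.    ] shift mm [288.1  21.7   2.4] turn z 13.45 F [ 0.3 -0.4 -3.1]
orange [[0.432, -0.029, 0.16], [0.371, -0.065, 0.16], [0.401, -0.046, 0.16]]
s eye [([252.4, 250.9], 0.9), ([170.7, 312.3], 0.81), ([221.3, 263.6], 0.55), ([392.5, 162.6], 0.42)]
s eye_plate [([257.9, 280.7], 0.8), ([230.7, 292.3], 0.79), ([184.5, 333.2], 0.75)]
t eye [([459.7, 309.0], 0.77), ([363.7, 296.1], 0.61), ([442.8, 261.2], 0.58)]
t eye_plate [([428.5, 262.3], 0.65), ([439.7, 308.8], 0.65), ([365.2, 291.3], 0.56)]
[ 0.47776635 -0.19477058  0.29478842] [[225.16993704 261.43559523]] [[439.71238743 260.27912463]]
```

Call:
{"op": "move_arm", "data": {
  "targets": [
    [0, 0, 0, 0, 0, 6.7],
    [0, 0, 0, 0, 0, 6.7],
    [0.02, -0.004, 0, 0, 0, 0],
    [0.04, -0.006, 0, 0, 0, 0],
    [0.04, -0.006, 0, 0, 0, 0],
    [0.04, -0.006, 0, 0, 0, 0],
    [0.04, -0.006, 0, 0, 0, 0],
    [0.04, -0.004, 0, 0, 0, 0]
  ]
}}

```text
clock: 8.1
ee_pos: [0.4416, 0.0257, 0.3128]
tool_rot: [-0.001, 0.702, 0.712, -0.001]
wrist_force: [0.5, 0.8, -2.0]
finger_gap: 0.0079
gripper_force: 30.0
```

Call:
{"op": "move_arm", "data": {
  "targets": [
    [0.04, -0.004, 0, 0, 0, 0],
    [0.025, 0, 0, 0, 0, 0],
    [0, 0, 0, 0, 0, 0],
    [0, 0, 0, 0, 0, 0],
    [0, 0, 0, 0, 0, 0]
  ]
}}

```text
clock: 8.6
ee_pos: [0.4379, 0.0882, 0.3135]
tool_rot: [-0.0, 0.702, 0.712, -0.001]
wrist_force: [0.2, 0.0, -1.7]
finger_gap: 0.0078
gripper_force: 30.0
```

```bash
python3 - <<'E'
from h import *
go([.44,.0885,.2215],90.85)
a=capture('scene');w=capture('wrist');b=capture('top')
peg=[.515,.0895,.2]
R=Rtool();p=read_state()['ee_pos'];e=p+R.apply([0,0,.018])
for c,n in((a,'s'),(w,'w'),(b,'t')):
  for l in('eye','peg','handle'): print(n,l,[(d['xy'],round(d['confidence'],2)) for d in pinpoint(c,l)])
  print(n,'pred eye',proj(c,e).round(1),'peg',proj(c,peg).round(1),'handle',proj(c,[.615,.091,.195]).round(1),'tip',proj(c,[.475,.089,.206]).round(1))
s=cv2.resize(a['frame'][160:280,250:400],(800,640))[:600];cv2.imwrite('pics/c5.png',s)
cv2.imwrite('pics/w2.png',np.hstack([w['frame'][:,100:500],cv2.resize(a['frame'][150:270,260:360],(400,480),interpolation=cv2.INTER_CUBIC)]))
E
```

```text
clock 8.6 pos [0.4379 0.0882 0.3135] yaw 90.87 toolz [-1.4e-03 -6.0e-04 -1.0e+00] shift mm [ 0.3  2.2 92. ] turn z 0.02 F [ 0.2  0.  -1.7]
s eye [([171.4, 312.4], 0.82), ([298.4, 167.2], 0.64), ([205.0, 403.9], 0.61), ([253.9, 251.2], 0.59)]
s peg [([329.6, 210.1], 0.58), ([393.3, 164.5], 0.35)]
s handle [([367.4, 236.9], 0.89)]
s pred eye [[300.3 166.9]] peg [[328.7 211.3]] handle [[366.  232.4]] tip [[314.4 202. ]]
w eye []
w peg [([428.5, 231.5], 0.74)]
w handle [([544.1, 225.7], 0.55)]
w pred eye [[328.4 274.8]] peg [[422.7 228.6]] handle [[541.7 226.9]] tip [[374.6 230.5]]
t eye [([455.9, 312.0], 0.93), ([311.3, 238.9], 0.68), ([364.7, 296.0], 0.63), ([452.2, 253.2], 0.33)]
t peg [([308.4, 241.6], 0.71), ([156.4, 259.2], 0.68)]
t handle [([310.3, 195.7], 0.75)]
t pred eye [[307.4 275.6]] peg [[308.6 241.9]] handle [[309.1 199.1]] tip [[308.3 259.1]]
```

View pics/w2.png

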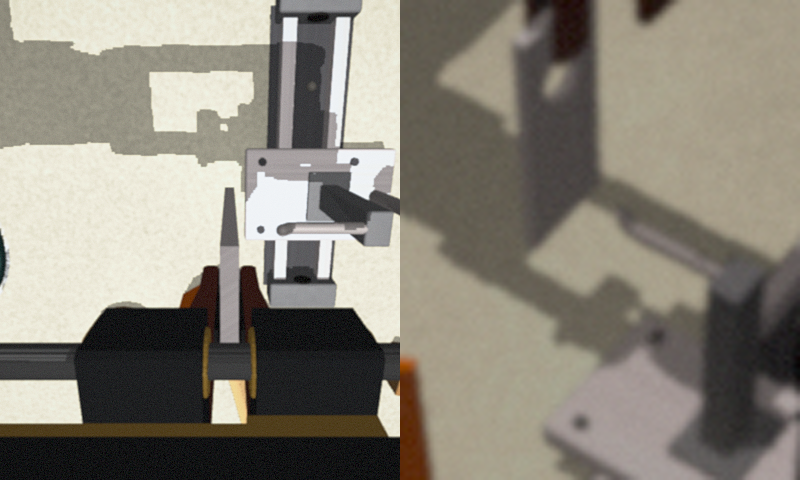

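Left half (wrist): the plate hangs between the fingers at column 329, with the peg tip at about (385,229). The right half (scene) shows the eye above and in front of the peg tip. Both match predictions. Lowering to insertion height.

Call:
{"op": "move_arm", "data": {
  "targets": [
    [0, 0, 0.02, 0, 0, 0],
    [0, 0, 0.02, 0, 0, 0],
    [0, 0, 0.02, 0, 0, 0],
    [0, 0, 0.02, 0, 0, 0],
    [0, 0, 0.012, 0, 0, 0],
    [0, 0, 0, 0, 0, 0],
    [0, 0, 0, 0, 0, 0]
  ]
}}

```text
clock: 9.9
ee_pos: [0.4384, 0.0891, 0.2224]
tool_rot: [-0.0, 0.701, 0.713, 0.0]
wrist_force: [-0.5, -0.4, -3.5]
finger_gap: 0.0081
gripper_force: 30.0
```

```bash
python3 - <<'E'
from h import *
go([.515,.0895,.2215],90.85)
a=capture('scene');w=capture('wrist')
R=Rtool();p=read_state()['ee_pos'];e=p+R.apply([0,0,.018])
for c in(a,w):
  for l in('eye','peg'): print(l,[(d['xy'],round(d['confidence'],2)) for d in pinpoint(c,l)])
  print(proj(c,[e,[.515,.0895,.2],p+R.apply([.032,0,-.028]),[.475,.089,.2]]).round(1).tolist())
cv2.imwrite('pics/w3.png',np.hstack([w['frame'][:,100:500],cv2.resize(a['frame'][160:250,275:350],(400,480),interpolation=cv2.INTER_CUBIC)]))
E
```

```text
clock 9.9 pos [0.4384 0.0891 0.2224] yaw 90.91 toolz [-1.e-04  1.e-04 -1.e+00] shift mm [-0.9 76.6  0.9] turn z 0.06 F [-0.5 -0.4 -3.5]
eye [([171.5, 309.6], 0.88), ([297.6, 197.5], 0.78), ([254.9, 251.2], 0.57)]
peg [([326.4, 209.5], 0.85), ([367.8, 236.7], 0.33)]
[[301.9, 195.5], [328.7, 211.3], [309.7, 173.2], [314.4, 203.8]]
eye []
peg []
[[328.4, 274.7], [462.2, 272.5], [328.0, 245.2], [391.7, 272.4]]
```

View pics/w3.png

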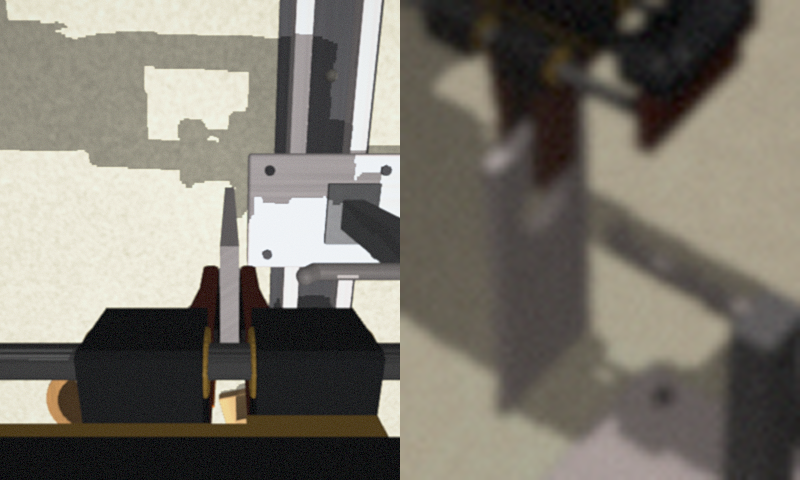

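Wrist: the plate corner (329,245) and the peg (row 272) are where predicted. Scene crop: the eye lies in line with the peg. Inserting, with a force check midway.

Call:
{"op": "move_arm", "data": {
  "targets": [
    [0, 0.01, 0, 0, 0, 0],
    [0, 0.01, 0, 0, 0, 0],
    [0, 0.01, 0, 0, 0, 0],
    [0, 0.01, 0, 0, 0, 0],
    [0, 0, 0, 0, 0, 0]
  ]
}}

```text
clock: 10.7
ee_pos: [0.4804, 0.0897, 0.2222]
tool_rot: [0.0, 0.702, 0.713, 0.001]
wrist_force: [-1.0, 0.7, -3.3]
finger_gap: 0.0079
gripper_force: 30.0
```

Call:
{"op": "move_arm", "data": {
  "targets": [
    [0, 0.01, 0, 0, 0, 0],
    [0, 0.01, 0, 0, 0, 0],
    [0, 0.008, 0, 0, 0, 0],
    [0, 0.005, 0, 0, 0, 0],
    [0, 0, 0, 0, 0, 0],
    [0, 0, 0, 0, 0, 0]
  ]
}}

```text
clock: 11.3
ee_pos: [0.511, 0.0903, 0.222]
tool_rot: [-0.0, 0.702, 0.713, -0.0]
wrist_force: [-0.2, 0.1, -2.8]
finger_gap: 0.0077
gripper_force: 30.0
```

Call:
{"op": "move_arm", "data": {
  "targets": [
    [0, 0.002, 0.004, 0, 0, 0],
    [0, 0, 0.004, 0, 0, 0],
    [0, 0, 0.003, 0, 0, 0],
    [0, 0, 0.002, 0, 0, 0],
    [0, 0, 0, 0, 0, 0]
  ]
}}

```text
clock: 11.8
ee_pos: [0.5128, 0.0903, 0.2087]
tool_rot: [-0.0, 0.702, 0.713, -0.0]
wrist_force: [-0.1, -0.6, -2.3]
finger_gap: 0.0082
gripper_force: 30.0
```

Call:
{"op": "move_arm", "data": {
  "targets": [
    [0, 0, 0.001, 0, 0, 0],
    [0, 0, 0.001, 0, 0, 0],
    [0, 0, 0, 0, 0, 0]
  ]
}}

```text
clock: 12.1
ee_pos: [0.5132, 0.0903, 0.2071]
tool_rot: [-0.0, 0.702, 0.713, 0.0]
wrist_force: [-0.8, -0.7, -2.2]
finger_gap: 0.008
gripper_force: 30.0
```

Call:
{"op": "move_arm", "data": {
  "targets": [
    [0, 0, 0.001, 0, 0, 0],
    [0, 0, 0.001, 0, 0, 0],
    [0, 0, 0, 0, 0, 0]
  ]
}}

```text
clock: 12.4
ee_pos: [0.5134, 0.0903, 0.2067]
tool_rot: [0.0, 0.702, 0.713, 0.0]
wrist_force: [-4.4, -0.8, 9.3]
finger_gap: 0.008
gripper_force: 30.0
```

Contact: the plate rests on the peg. Opening slightly and rising.

Call:
{"op": "move_arm", "data": {
  "targets": [
    [0, 0, -0.001, 0, 0, 0],
    [0, 0, 0, 0, 0, 0],
    [0, 0, 0, 0, 0, 0],
    [0, 0, 0, 0, 0, 0],
    [0, 0, 0, 0, 0, 0]
  ],
  "grip": 0.2
}}

```text
clock: 12.9
ee_pos: [0.5132, 0.0903, 0.206]
tool_rot: [-0.0, 0.702, 0.713, -0.0]
wrist_force: [-0.2, 0.3, -0.5]
finger_gap: 0.0175
gripper_force: 0.0
```

```bash
python3 - <<'E'
from h import *
s=read_state();print(s['finger_gap'],s['wrist_force'])
a=capture('scene');w=capture('wrist')
cv2.imwrite('pics/w4.png',np.hstack([w['frame'][:,100:500],cv2.resize(a['frame'][160:250,285:360],(400,480),interpolation=cv2.INTER_CUBIC)]))
E
```

```text
0.017453152667287714 [-0.20839508  0.29605099 -0.48610408]
```

View pics/w4.png

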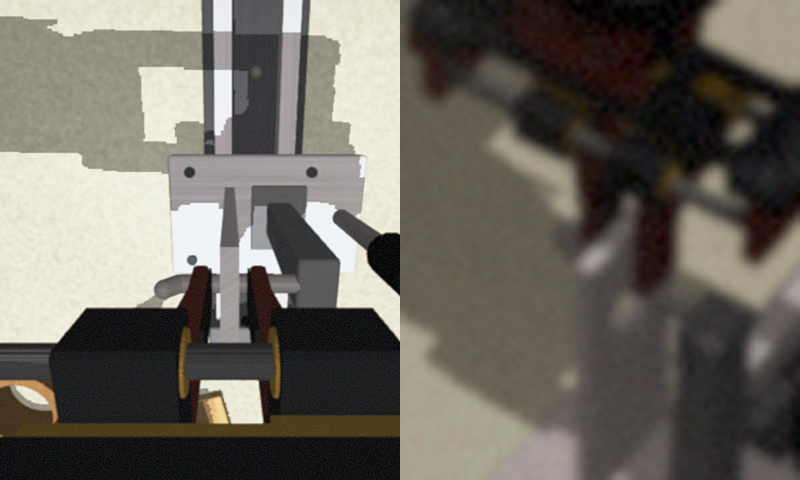

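The wrist shows the plate upright on the peg between the tip (265,290) and the post, and the fingers are free. Rising and rotating toward the handle.

Call:
{"op": "move_arm", "data": {
  "targets": [
    [0, 0, -0.01, 0, 0, 0],
    [0, 0, -0.01, 0, 0, 0],
    [0, 0, -0.015, 0, 0, 0],
    [0, 0, -0.02, 0, 0, 0],
    [0, 0, -0.02, 0, 0, 0],
    [0, 0.02, -0.01, 0, 0, 0],
    [0, 0.035, 0, 0, 0, 0],
    [0, 0.035, 0, 0, 0, 0]
  ]
}}

```text
clock: 13.8
ee_pos: [0.6046, 0.0918, 0.2935]
tool_rot: [0.001, 0.701, 0.713, 0.001]
wrist_force: [0.9, 0.3, 0.8]
finger_gap: 0.0174
gripper_force: 0.0
```

Call:
{"op": "move_arm", "data": {
  "targets": [
    [0, 0.01, 0, 0, 0, -8.5],
    [0, 0, 0, 0, 0, -8.5],
    [0, 0, 0, 0, 0, -8.5],
    [0, 0, 0, 0, 0, -8.5],
    [0, 0, 0, 0, 0, -8.5],
    [0, 0, 0, 0, 0, -8.5],
    [0, 0, 0, 0, 0, -8.5],
    [0, 0, 0, 0, 0, -8.5]
  ],
  "grip": 0.9
}}

```text
clock: 14.6
ee_pos: [0.6135, 0.0919, 0.2924]
tool_rot: [0.001, 0.18, 0.984, 0.0]
wrist_force: [-0.1, -0.4, -0.4]
finger_gap: 0.0774
gripper_force: 0.0
```

Call:
{"op": "move_arm", "data": {
  "targets": [
    [0, 0, 0, 0, 0, -7.5],
    [0, 0, 0, 0, 0, -7.5],
    [0, 0, 0, 0, 0, -7],
    [0, 0, 0, 0, 0, 0],
    [0, 0, 0, 0, 0, 0]
  ]
}}

```text
clock: 15.1
ee_pos: [0.6134, 0.0919, 0.292]
tool_rot: [0.0, -0.006, 1.0, 0.0]
wrist_force: [-0.2, 0.0, -0.1]
finger_gap: 0.0789
gripper_force: 0.0
```

```bash
python3 - <<'E'
from h import *
go([.615,.0905,.165],180.85)
w=capture('wrist');t=capture('top');a=capture('scene')
H=[.615,.0905,.195]
for c in(w,t,a):
  print([[(np.round(d['xy'],1).tolist(),round(d['confidence'],2)) for d in pinpoint(c,l)][:3] for l in ('handle','peg','eye')],proj(c,H).round(1))
cv2.imwrite('pics/w5.png',np.hstack([w['frame'][:,120:520],cv2.resize(a['frame'][160:250,300:375],(400,480),interpolation=cv2.INTER_CUBIC)]))
E
```

```text
clock 15.1 pos [0.6134 0.0919 0.292 ] yaw -179.28 toolz [ 9.e-04  1.e-04 -1.e+00] shift mm [ -1.5  -1.4 127. ] turn z -360.13 F [-0.2  0.  -0.1]
[[([323.1, 235.9], 0.74)], [([329.2, 100.4], 0.77)], [([326.6, 98.4], 0.85)]] [[325.9 234.5]]
[[([305.0, 196.7], 0.84), ([309.2, 242.9], 0.54), ([156.3, 262.2], 0.36)], [([310.0, 242.6], 0.8)], [([458.1, 312.1], 0.97), ([367.1, 294.8], 0.76), ([311.0, 240.6], 0.66)]] [[309.3 199.1]]
[[([367.8, 234.3], 0.6)], [([324.6, 213.0], 0.92), ([204.6, 403.3], 0.29)], [([325.1, 216.9], 0.89), ([253.0, 248.4], 0.81), ([171.0, 310.1], 0.62)]] [[365.9 232.5]]
```

View pics/w5.png

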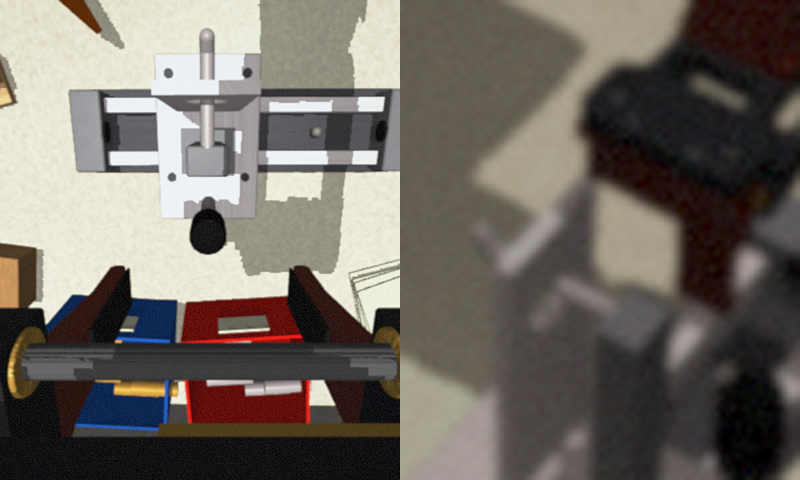

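The plate hangs on the peg, seen at wrist (329,100). The handle at (327,232) is where predicted. Descending and gripping it.

Call:
{"op": "move_arm", "data": {
  "targets": [
    [-0.001, -0.001, 0.03, 0, 0, 0],
    [0, 0, 0.03, 0, 0, 0],
    [0, 0, 0.025, 0, 0, 0],
    [0, 0, 0.02, 0, 0, 0],
    [0, 0, 0.015, 0, 0, 0],
    [0, 0, 0.007, 0, 0, 0],
    [0, 0, 0, 0, 0, 0],
    [0, 0, 0, 0, 0, 0]
  ]
}}

```text
clock: 16.5
ee_pos: [0.6147, 0.0909, 0.1648]
tool_rot: [0.0, -0.008, 1.0, 0.0]
wrist_force: [0.3, 0.4, -0.1]
finger_gap: 0.0791
gripper_force: 0.0
```

Call:
{"op": "move_arm", "data": {
  "targets": [
    [0, 0, 0, 0, 0, 0],
    [0, 0, 0, 0, 0, 0],
    [0, 0, 0, 0, 0, 0],
    [0, 0, 0, 0, 0, 0],
    [0, 0, 0, 0, 0, 0],
    [0, 0, 0, 0, 0, 0],
    [0, 0, 0, 0, 0, 0],
    [0, 0, 0, 0, 0, 0]
  ],
  "grip": 0
}}

```text
clock: 17.3
ee_pos: [0.6142, 0.0908, 0.1642]
tool_rot: [-0.0, -0.008, 1.0, 0.0]
wrist_force: [-0.1, -0.7, -0.7]
finger_gap: 0.0295
gripper_force: 30.0
```

Gripped. Now pushing along the slide (tool +y).

Call:
{"op": "move_arm", "data": {
  "targets": [
    [0, 0.002, 0, 0, 0, 0],
    [0, 0.004, 0, 0, 0, 0],
    [0, 0.006, 0, 0, 0, 0],
    [0, 0.008, 0, 0, 0, 0],
    [0, 0.008, 0, 0, 0, 0],
    [0, 0.008, 0, 0, 0, 0],
    [0, 0.008, 0, 0, 0, 0],
    [0, 0.008, 0, 0, 0, 0]
  ]
}}

```text
clock: 18.1
ee_pos: [0.6134, 0.1437, 0.1642]
tool_rot: [0.0, -0.008, 1.0, 0.0]
wrist_force: [-0.4, -1.8, 0.3]
finger_gap: 0.0296
gripper_force: 30.0
```

Call:
{"op": "move_arm", "data": {
  "targets": [
    [0, 0.008, 0, 0, 0, 0],
    [0, 0.008, 0, 0, 0, 0],
    [0, 0.008, 0, 0, 0, 0],
    [0, 0.008, 0, 0, 0, 0],
    [0, 0.008, 0, 0, 0, 0],
    [0, 0.006, 0, 0, 0, 0],
    [0, 0.006, 0, 0, 0, 0],
    [0, 0.006, 0, 0, 0, 0]
  ]
}}

```text
clock: 18.9
ee_pos: [0.6125, 0.2013, 0.1642]
tool_rot: [-0.0, -0.008, 1.0, 0.0]
wrist_force: [0.1, -1.9, 0.7]
finger_gap: 0.0296
gripper_force: 30.0
```

Call:
{"op": "move_arm", "data": {
  "targets": [
    [0, 0.005, 0, 0, 0, 0],
    [0, 0.004, 0, 0, 0, 0],
    [0, 0.003, 0, 0, 0, 0],
    [0, 0.003, 0, 0, 0, 0],
    [0, 0.003, 0, 0, 0, 0],
    [0, 0.003, 0, 0, 0, 0]
  ]
}}

```text
clock: 19.5
ee_pos: [0.6122, 0.221, 0.1642]
tool_rot: [-0.0, -0.008, 1.0, -0.001]
wrist_force: [0.9, -3.7, 2.0]
finger_gap: 0.0296
gripper_force: 30.0
```

Call:
{"op": "move_arm", "data": {
  "targets": [
    [0, 0.002, 0, 0, 0, 0],
    [0, 0.002, 0, 0, 0, 0],
    [0, 0.002, 0, 0, 0, 0],
    [0, 0, 0, 0, 0, 0]
  ]
}}

```text
clock: 19.9
ee_pos: [0.6121, 0.2286, 0.1642]
tool_rot: [0.0, -0.008, 1.0, 0.001]
wrist_force: [0.5, 0.7, -0.8]
finger_gap: 0.0299
gripper_force: 30.0
```

Call:
{"op": "move_arm", "data": {
  "targets": [
    [0, 0.002, 0, 0, 0, 0],
    [0, 0.002, 0, 0, 0, 0],
    [0, 0, 0, 0, 0, 0]
  ]
}}

```text
clock: 20.2
ee_pos: [0.612, 0.2319, 0.1642]
tool_rot: [0.0, -0.008, 1.0, -0.0]
wrist_force: [0.9, -2.1, 0.3]
finger_gap: 0.0299
gripper_force: 30.0
```

Call:
{"op": "move_arm", "data": {
  "targets": [
    [0, 0.002, 0, 0, 0, 0],
    [0, 0.002, 0, 0, 0, 0],
    [0, 0, 0, 0, 0, 0]
  ]
}}

```text
clock: 20.5
ee_pos: [0.6119, 0.2321, 0.1641]
tool_rot: [-0.0, -0.008, 1.0, -0.003]
wrist_force: [1.4, -14.8, 2.3]
finger_gap: 0.0298
gripper_force: 30.0
```

It stopped with 15 N at y = 0.232, about where the end stop was expected. Easing the push, letting go and rising.

Call:
{"op": "move_arm", "data": {
  "targets": [
    [0, -0.003, 0, 0, 0, 0],
    [0, 0, 0, 0, 0, 0],
    [0, 0, 0, 0, 0, 0],
    [0, 0, 0, 0, 0, 0],
    [0, 0, 0, 0, 0, 0],
    [0, 0, 0, 0, 0, 0],
    [0, 0, 0, 0, 0, 0],
    [0, 0, 0, 0, 0, 0]
  ],
  "grip": 0.9
}}

```text
clock: 21.3
ee_pos: [0.6119, 0.2329, 0.1642]
tool_rot: [-0.0, -0.008, 1.0, 0.0]
wrist_force: [-0.2, -0.2, -0.1]
finger_gap: 0.079
gripper_force: 0.0
```

Call:
{"op": "move_arm", "data": {
  "targets": [
    [0, 0, -0.01, 0, 0, 0],
    [0, 0, -0.02, 0, 0, 0],
    [0, 0, -0.03, 0, 0, 0],
    [0, 0, -0.03, 0, 0, 0],
    [0, 0, -0.03, 0, 0, 0],
    [0, 0, -0.03, 0, 0, 0],
    [0, 0, 0, 0, 0, 0],
    [0, 0, 0, 0, 0, 0]
  ]
}}

```text
clock: 22.1
ee_pos: [0.6123, 0.2329, 0.3152]
tool_rot: [0.001, -0.008, 1.0, 0.0]
wrist_force: [-0.6, -0.8, -0.6]
finger_gap: 0.0792
gripper_force: 0.0
```

```bash
python3 - <<'E'
from h import *
go([.612,.232,.3],180.85)
w=capture('wrist');a=capture('scene')
print([[(np.round(d['xy'],1).tolist(),round(d['confidence'],2)) for d in pinpoint(a,l)][:3] for l in ('handle','peg','eye','mug','carton')],proj(a,[[.613,.2325,.195],[.513,.231,.2]]).round(1))
d=[x for x in pinpoint(w,'handle')][:1]; print([onz(w,x['xy'],.195).round(4) for x in d],[onz(w,x['xy'],.2).round(4) for x in pinpoint(w,'peg')[:1]])
cv2.imwrite('pics/w6.png',np.hstack([w['frame'][:,100:540],cv2.resize(a['frame'][140:300,250:400],(360,480),interpolation=cv2.INTER_AREA if 0 else cv2.INTER_CUBIC)]))
E
```

```text
clock 22.1 pos [0.6123 0.2329 0.3152] yaw -179.1 toolz [ 2.e-03  6.e-04 -1.e+00] shift mm [ 0.3 -0.9 15.2] turn z -359.95 F [-0.6 -0.8 -0.6]
[[([398.6, 194.6], 0.67)], [([362.4, 175.3], 0.63)], [([252.4, 248.5], 0.87), ([359.8, 181.9], 0.61), ([169.9, 307.6], 0.52)], [([394.0, 165.8], 0.72)], [([337.3, 390.7], 0.59)]] [[397.8 194.2]
 [361.9 175.4]]
[array([0.5139, 0.2287, 0.195 ])] [array([0.5168, 0.2344, 0.2   ])]
```

View pics/w6.png

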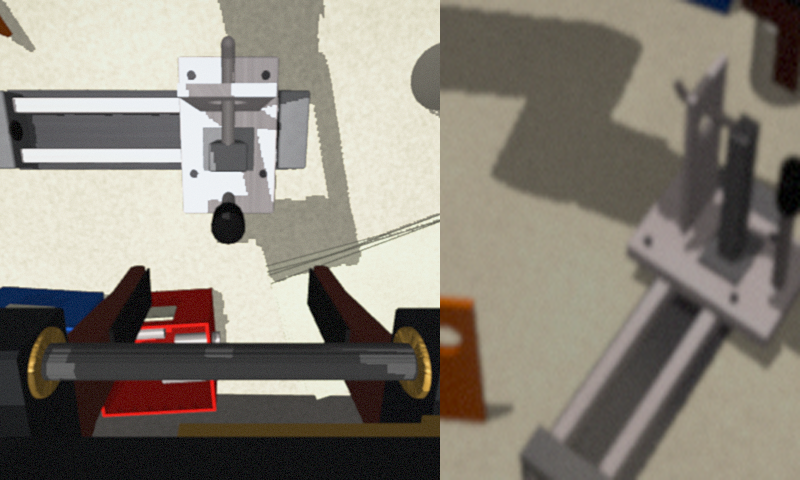

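The deck lies against the left stop block (wrist column 277), the plate hangs on the peg (228,100), and the gripper is clear of everything. Handing in.

```bash
python3 -c "
from plant import *
print(finish_job())"
```

```text
the job is handed in; nothing more can be done
None
```

I hung the eye plate on the peg, pushed the carrier past the catch to the left-hand stop, and let go of it. The job was handed in at about 22 s, but no verdict came back.

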